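Put the syringe pump in gear and start it

ROBOT

A 6-joint arm with a two-finger parallel gripper is mounted at the origin on the work surface. World frame = base frame: x ahead of the robot, y to its left, z up, the work surface at z = 0. Lengths are in m, angles in rad, forces in N, time in s.
With the tool pointing down it reaches from about 0.325 to 0.85 m from the base axis. Payload 4.4 kg.
Tool frame: the origin (TCP) lies midway between the tips of the shut fingers; the grasp point (between the pads) lies 19 mm behind it; z points along the fingers, y is the direction in which the jaws open and shut (so a half turn about z gives the same grasp; the last joint's range is limited). The gripper opens to 94 mm and grips with 3 to 60 N. Pads are 16 mm wide; open, the fingers measure 119 mm over their backs; the gripper's body (75 mm by 177 mm) begins 78 mm behind the grasp point.
Start: joints at [-1.48, 0.207, 1.542, -0, 1.393, -0.15], TCP at [0.138, -0.558, 0.205] pointing down, gripper open.
Joint ranges: [-2.73, 2.73], [-0.86, 2.22], [0.23, 2.46], [-1.11, 4.25], [0.08, 2.63], [-2.82, 2.82]. Speed limits (rad/s): [2.79, 2.79, 3.14, 3.14, 3.14, 3.14].

INTERFACE

Orientations are given as a rotation vector (axis times angle).
In Python, from workcell import manip, cams gives the robot as it stands.
- The arm moves only by the tool drive_tool, never from a script. Its argument "motion" is one flat list of numbers, 5 for each row, row after row: the shift along the tool's x, y, z in m, then the turn about the tool's z in rad, then the opening, from 0 (shut) to 1 (fully open). A call has 1 to 5 rows; each row shifts and turns the commanded pose from where the row before left it, along the tool's axes as they then stand; what a row does not reach is not made up. A row lasts 1/8 s, in which the tool goes at most 62.5 mm and 10.7 degrees, less where a joint would pass 70% of its speed; a pose out of reach is approached as far as the arm can. A call with a gripper value outside its range is refused whole. The fingers move at their own pace and stop on an object; "squeeze" is the grip in N (left out, the last holds). Time passes only in rows, so rows that do not move let the fingers close. It gives the time, the measured TCP pose, the force and the opening at its end, in the units of the state.
- manip.state(): the state, without advancing time (a new reading comes with each control period).
- cams.get_image(name): name is "side" or "top"; returns a dict with "color" (400x640x3 uint8, red, green, blue), "camera_matrix" (3x3 intrinsics, pixels), "rvec" (rotation vector, rad) and "tvec" (3), from world to camera coordinates, as OpenCV has them. Camera axes: x right, y down, z forward; pixel columns grow to the right and rows downward; lengths in m; the calibration is good to about 2 mm. A picture is of the moment at which its call begins. There is no depth.
- manip.finish_job(): hands the job in, once; it reports no verdict.
The state is a dict: "clock": time; "qpos": joint angles; "qd": joint speeds; "joint_efforts": joint torques, N m; "eef_pos": TCP position; "eef_rot": TCP orientation; "ft_force": force on the tool from outside, world axes, zero at the start; "torque": the same for the moment, N m; "opening": finger opening in m.
Only numpy, scipy, OpenCV 4.12 (cv2) and the standard library are available. Lean on these libraries where they do the work, as an engineer would, in place of code of your own. Each camera call takes 0.05 s, during which the arm holds its last target. There are 200 camera calls.

TASK

The gear lever of the syringe pump stands in its parking slot. Push it with the fingertips, without forcing it, out into the cross lane, along the gate and fully home into the slot marked by the blue disc, and only then press the green start button and let it come up again. Nothing is to be picked up or moved: leave the syringe in its cradle, and the glassware and tools around the pump where they are.

Things in the scene. Friction and masses are not known exactly. Their poses are not given: they have to be found in the camera images.
- pump: Syringe pump fixed to the table: cream gearbox housing 220 mm deep (its x) by 280 mm wide (its y), flat deck 95 mm above the table. Origin: centre of its underside; x points from its front (robot side) to its rear, y to its left. On the rear of the deck (pump x 33 to 110 mm, up to 47 mm above the deck) lie the syringe and its drive; in front the lever's gate (left) and start button (right).
- gate_centre (a point): Centre of the aluminium gate plate, on its upper face, 100 mm above the table, axes as the pump's; at x -45, y 45 mm in the pump's frame. Plate 88 (x) by 100 (y) by 3 mm. It has the cross lane along y through this centre, four gear slots from the lane's two ends, forward (-x) and rearward (+x) at each, and the parking slot from the lane's middle, forward (-x) only.
- gate: The gate plate's body (origin 5 mm under gate_centre, same axes). Slots are 14 mm wide, black inside. Relative to gate_centre: the lane's centre line is x = 0; the gear slots' centre lines are y = +20 and -20 mm, the parking slot's y = 0; all slots end at 22 mm from the lane's centre line (x = +-22). The tongues between the slots have rounded ends at the lane.
- knob (a point): Centre of the black ball knob, 30 mm diameter, on the lever. Centre relative to gate_centre (x, y, z, mm): parked fully home about (-32, 0, 48), middle of the lane (0, 0, 53), ends of the lane (0, +-39, 46), home in a gear slot about (+-32, +-38, 41). The lever has friction (about 2 N at the knob) and no spring: it stays where it is left. At the start it is parked, home or up to 40 % out.
- stem (a point): Point on the axis of the lever's steel stem (9 mm diameter) at the gate plate, 50 mm from the lever's pivot: shows where the stem is in the slots; home in a gear slot about (+-15.5, +-18) mm from gate_centre. The stem tilts both ways about a pivot 51.5 mm below gate_centre; the knob's centre is 105 mm from the pivot, so it moves about twice as far as the stem.
- disc_blue: Blue disc, 18 mm diameter, 2.5 mm high, fixed on the gate plate just beyond the closed end of one of the four gear slots, at x +-32, y +-20 mm from gate_centre: it marks the slot asked for. Origin: centre of its underside. The four discs change places from start to start.
- disc_yellow: Yellow disc, the same, at another gear slot.
- disc_red: Red disc, the same, at another gear slot.
- disc_orange: Orange disc, the same, at another gear slot.
- start_top (a point): Centre of the upper face of the round green start button, 26 mm diameter, in a dark collar 12 mm high on the pump's deck; pressed straight down. In the pump's frame at x -65, y -100 mm. When up, the face is 18 mm above the deck; full stroke 6 mm.
- start (a joint): Stroke of the start button (m): 0 up, 0.006 fully down; about 4 N presses it fully; springs back by itself.
- syringe: Clear syringe, barrel 29 mm diameter and 115 mm long, lying loose in its two saddles on the rear of the deck along the pump's y, axis at pump x 66 mm, 21 mm above the deck. Origin under the barrel. Must stay there.
- bottle: Amber bottle, 56 mm diameter, 120 mm tall, standing loose on the left of the pump. Origin: centre of its underside. Bystander.
- beaker: Small glass beaker, 60 mm diameter, 75 mm tall, standing loose on the right of the pump. Origin: centre of its underside. Bystander.
- screwdriver_a: Screwdriver with a red handle, 160 mm long, 22 mm thick, lying loose in front of the pump. Origin: its middle. Bystander.
- screwdriver_b: Another red screwdriver of the same size, on the table at the left. Origin: its middle. Bystander.
- hex_key: Bright steel L-shaped hex key, about 90 mm long, 6 mm thick, lying in front of the pump. Bystander.
- tip_box: Blue box of pipette tips with a clear cover, 85 by 120 by 65 mm, on the table at the left. Bystander.
- dish: Clear covered dish, 56 mm diameter, 14 mm high, on the table at the right. Bystander.
Not all that is in view belongs to the job. What is meant by the syringe is not black, and is the smaller of those in its own colour.

How it is judged:
On the way, in this order (a step that is already met when the one before it is completed fails the run):
1. the lever is home in the slot of the blue disc (horizontal distance between stem and disc_blue below 0.0205 m), for 0.2 s.
2. the start button is pressed down with the lever home (value of joint start above 0.004 m and horizontal distance between stem and disc_blue below 0.0205 m), for 0.05 s.
At the end, for the whole second after the job is handed in: The stem stands in the blue disc's slot, within 20.5 mm of the disc's centre (fully home: about 17 mm; the lane: over 30 mm); the start button, pressed at least 4 mm after that, is up again; the syringe lies within 10 mm, every bystander within 20 mm of where it was (horizontal distance between stem and disc_blue below 0.0205 m and value of joint start below 0.0015 m and distance of syringe from where it was at the start of the episode below 0.01 m and linear speed of syringe below 0.02 m/s and distance of each of bottle, beaker, screwdriver_a, screwdriver_b, hex_key, tip_box, dish from where it was at the start of the episode below 0.02 m); the robot touches nothing.
It fails at once if the start button is pressed while the lever is not home in the blue slot (value of joint start above 0.003 m and horizontal distance between stem and disc_blue above 0.0215 m).
It fails at once if the lever is forced with more than 60 N (contact force between the fingers and lever above 60 N).
It fails at once if the syringe is lifted or pushed more than 10 mm (distance of syringe from where it was at the start of the episode above 0.01 m).
It fails at once if a bystander is moved or lifted by more than 20 mm (distance of any of bottle, beaker, screwdriver_a, screwdriver_b, hex_key, tip_box, dish from where it was at the start of the episode above 0.02 m).
It also fails if it takes over 51 s, if anything falls off the work surface, if the arm or the gripper's body presses on something with over 40 N, if the wrist force passes 120 N, or if a joint passes its speed limit or range.

## Working session

There is one attempt and no reset: what is moved stays moved. The work goes in short steps, Python scripts to look and compute and a tool call to move; the robot and the scene stay as the last step left them, time stands still between calls to the robot, and variables do not carry over. Pictures are saved under pics/ and viewed, about 8 in all and at most 12, crops included, and the job is handed in when it is done.

Besides the shell and the picture viewer there is one more tool, called after "Request:" as a command line: name --argument value ..., lists and objects as JSON in quotes. drive_tool: Moves the arm, as the interface text tells. Its arguments: {"type":"object","properties":{"motion":{"type":"array"},"squeeze":{"type":"number"}},"required":["motion"]}

```bash
mkdir -p pics; cat > h.py <<'E'
import numpy as np, cv2
from workcell import manip, cams
def grab(n,save=None):
    d=cams.get_image(n)
    if save: cv2.imwrite('pics/'+save,d['color'][...,::-1])
    return d
def ray(d,u,v):
    R=cv2.Rodrigues(np.array(d['rvec'],float))[0]; t=np.array(d['tvec'],float).ravel()
    r=R.T@np.linalg.inv(np.array(d['camera_matrix'],float))@np.array([u,v,1.]); return -R.T@t, r/np.linalg.norm(r)
def onz(d,u,v,z):
    c,r=ray(d,u,v); return c+r*(z-c[2])/r[2]
def proj(d,p):
    return cv2.projectPoints(np.array(p,float).reshape(-1,1,3),np.array(d['rvec'],float),np.array(d['tvec'],float),np.array(d['camera_matrix'],float),None)[0][:,0]
def two(d1,p1,d2,p2):
    c1,r1=ray(d1,*p1);c2,r2=ray(d2,*p2)
    s=np.linalg.lstsq(np.stack([r1,-r2],1),c2-c1,rcond=None)[0]
    a,b=c1+s[0]*r1,c2+s[1]*r2; return (a+b)/2,np.linalg.norm(a-b)
E
python3 - <<'E'
from h import *
import pickle
a=grab('top','top0.png');b=grab('side','side0.png')
pickle.dump((a,b),open('im0.pkl','wb'))
print(ray(a,320,200),ray(b,320,200)); print(manip.state())
E
```

```text
(array([ 0.25017202, -0.0072916 ,  1.32199504]), array([ 0.17998971,  0.02900524, -0.98324077])) (array([0.06312806, 0.80057149, 0.97487163]), array([ 0.3038032 , -0.64990703, -0.69665233]))
{'clock': 0.1, 'qpos': array([-1.47949657e+00,  2.07325853e-01,  1.54278896e+00, -2.20553772e-05,
        1.39348778e+00, -1.50506937e-01]), 'qd': array([-0.00030633, -0.00116996, -0.00408733, -0.00176689,  0.00105263,
       -0.00042585]), 'joint_efforts': array([-8.66265327e-05, -3.71864176e+01, -2.82292503e+01,  6.99356594e-02,
        3.11333674e-02, -5.26930444e-05]), 'eef_pos': array([ 0.13759955, -0.55755423,  0.20442249]), 'eef_rot': array([-3.11666354e+00, -3.78668086e-01, -5.93325767e-05]), 'ft_force': array([0.04991075, 0.69593002, 0.51806293]), 'torque': array([-0.06567228,  0.00459429, -0.01470161]), 'opening': 0.09434516849092539}
```

View pics/top0.png

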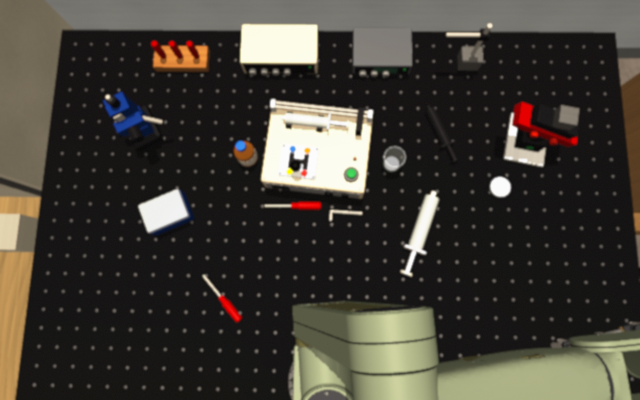

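View pics/side0.png

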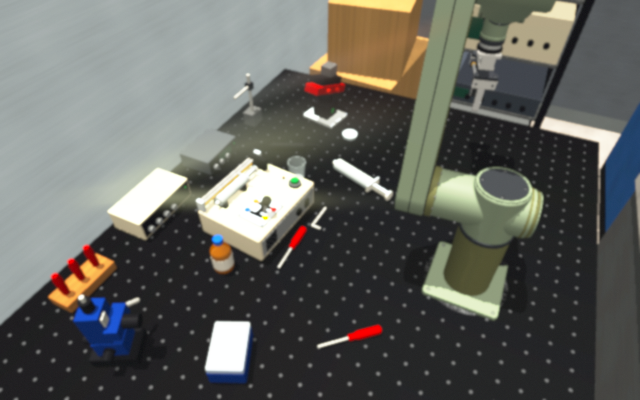

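Top view: the pump is at about (318,150), with the discs blue (292,149), orange (306,151), yellow (290,172) and red (304,174). The green button is at (351,174). The candidates for the syringe are the small clear one in the cradle (305,121) and the large white one on the table (422,232); the black thing at (441,133) is out. By the description it is the cradle one. Next I take a close crop and measure the discs.

```bash
python3 - <<'E'
from h import *
import pickle
a,b=pickle.load(open('im0.pkl','rb'))
crops=[]
for d,(x0,y0,x1,y1) in((a,(255,92,380,202)),(b,(190,150,325,260))):
    im=d['color']; hsv=cv2.cvtColor(im,cv2.COLOR_RGB2HSV)
    print('view')
    for n,lo,hi in(('blue',100,125),('yel',25,34),('or',10,22),('red',-4,6),('green',45,85)):
        H=hsv[...,0].astype(int); H=np.where(H>175,H-180,H)
        m=((H>=lo)&(H<=hi)&(hsv[...,1]>130)&(hsv[...,2]>70)).astype(np.uint8)
        q=np.zeros_like(m); q[y0:y1,x0:x1]=m[y0:y1,x0:x1]
        k,l,s,c=cv2.connectedComponentsWithStats(q)
        for i in range(1,k):
            if s[i,4]>5:
                z=.113 if n=='green' else .1025
                print(n,s[i,4],c[i].round(1),onz(d,*c[i],z).round(4))
    crops.append(cv2.resize(im[y0:y1,x0:x1],(0,0),fx=400/(x1-x0),fy=400/(x1-x0),interpolation=cv2.INTER_CUBIC))
h=max(c.shape[0] for c in crops)
cv2.imwrite('pics/c0.png',np.hstack([cv2.copyMakeBorder(c,0,h-c.shape[0],0,0,0) for c in crops])[...,::-1])
E
```

```text
view
blue 15 [292.3 148.7] [0.6133 0.1063 0.1025]
yel 29 [289.8 170.6] [0.5523 0.1111 0.1025]
or 17 [306.8 150.2] [0.6094 0.067  0.1025]
red 21 [303.9 172.6] [0.5474 0.0732 0.1025]
red 22 [308.5 201. ] [0.4703 0.0591 0.1025]
green 60 [351. 173.] [ 0.5451 -0.0521  0.113 ]
view
blue 88 [216.3 239.3] [0.6279 0.241  0.1025]
yel 11 [265.  217.6] [0.5517 0.1166 0.1025]
or 291 [219.8 251.2] [0.5962 0.2706 0.1025]
red 6 [273.  209.5] [0.5474 0.0792 0.1025]
red 232 [297.4 236.5] [0.4381 0.1393 0.1025]
green 29 [294.2 180.1] [ 0.5459 -0.0477  0.113 ]
```

View pics/c0.png

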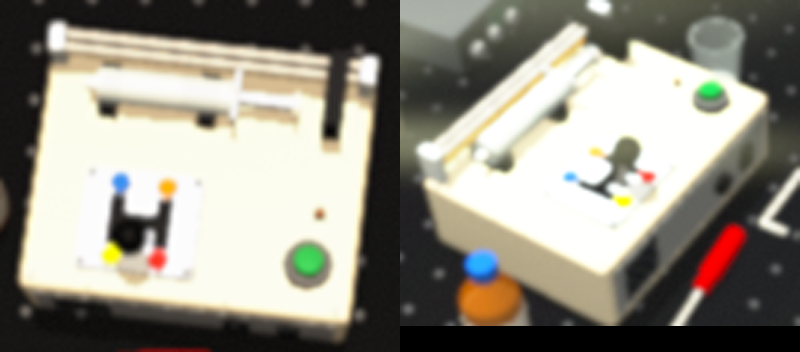

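The crop confirms it: the cradle syringe is the small clear one, blue is the rear-left slot (+x,+y), and the lever knob is parked near crop (130,237). Next I compute the gate frame, the knob and the approach.

```bash
cat >> h.py <<'E'
from scipy.spatial.transform import Rotation as Ro
G=np.array([.5806,.0900,.100]); YAW=-.097
Rg=Ro.from_euler('z',YAW).as_matrix()
def tog(p): return ((np.array(p)-G)@Rg*1000).round(1)      # world -> gate mm
def tow(g): return G+Rg@(np.array(g)/1000.)
def st():
    s=manip.state(); R=Ro.from_rotvec(s['eef_rot']).as_matrix()
    return s,R
def shift(g):                                                # gate mm -> shift in tool axes m
    s,R=st(); return (R.T@(tow(g)-s['eef_pos'])).round(4)
def turn():
    s,R=st(); return (np.arctan2(R[1,0],R[0,0])-YAW).round(4)
def knob(d,box):
    x0,y0,x1,y1=box; im=d['color'][y0:y1,x0:x1]; m=(im.max(2)<60).astype(np.uint8)
    return m
E
python3 - <<'E'
from h import *
import pickle
a,b=pickle.load(open('im0.pkl','rb'))
for z in(.146,.150): print(tog(onz(a,295.6,166.1,z)))
p,e=two(a,(295.6,166.1),b,(267,200.6)); print(p,e,tog(p))
for n,u in(('bl',(292.3,148.7)),('ye',(289.8,170.6)),('or',(306.8,150.2)),('re',(303.9,172.6)),):print(n,tog(onz(a,*u,.1025)))
print('btn',tog(onz(a,351,173,.113)))
print(turn(), shift([-75,0,110]), shift([-75,0,30]))
E
```

```text
[-27.   -0.4  46. ]
[-28.   -0.8  50. ]
[0.55438471 0.09246566 0.14620564] 0.001536686132494404 [-26.3  -0.1  46.2]
bl [30.9 19.3  2.5]
ye [-30.2  18.3   2.5]
or [ 31.  -20.2   2.5]
re [-31.5 -20.    2.5]
btn [ -21.4 -145.    13. ]
0.3388 [ 0.5144 -0.5476 -0.0043] [ 0.5144 -0.5474  0.0757]
```

Request:
drive_tool --motion '[0,0,-0.02,0.17,0.3,0,0,-0.01,0.169,0,0.02,-0.04,0,0,0,0.02,-0.055,0,0,0,0.02,-0.055,0,0,0]' --squeeze 10

```text
clock: 0.72
eef_pos: [0.2123, -0.413, 0.2348]
eef_rot: [-3.137, 0.154, -0.0]
ft_force: [0.4, -0.1, 0.3]
opening: 0.0472
```

```bash
python3 -c "
from h import *
s,R=st();print(s['clock'],s['eef_pos'],s['opening'],turn(),shift([-75,0,110]))"
```

```text
0.725 [ 0.2123415  -0.41303162  0.23483208] 0.04715860580318693 -0.0012 [ 0.2422 -0.5366  0.0255]
```

Request:
drive_tool --motion '[0.025,-0.055,0,0,0,0.025,-0.055,0,0,0,0.025,-0.055,0,0,0,0.025,-0.055,0,0,0,0.025,-0.055,0,0,0]'

```text
clock: 1.35
eef_pos: [0.3635, -0.1513, 0.2353]
eef_rot: [3.138, -0.153, 0.001]
ft_force: [0.6, -1.2, -0.1]
opening: 0.0007
```

Request:
drive_tool --motion '[0.025,-0.055,0,0,0,0.025,-0.055,0,0,0,0.025,-0.055,0,0,0,0.025,-0.055,0,0,0,0,0,0,0,0]'

```text
clock: 1.98
eef_pos: [0.4844, 0.0594, 0.2347]
eef_rot: [-3.138, 0.142, 0.002]
ft_force: [-0.6, 0.1, -0.7]
opening: 0.0004
```

```bash
python3 -c "
from h import *
s,R=st();print(s['clock'],s['eef_pos'],s['opening'],turn(),shift([-75,0,30]))"
```

```text
1.975 [0.48441876 0.05937603 0.23470378] 0.00040009353818172186 0.0063 [ 0.0182 -0.0396  0.1047]
```

Request:
drive_tool --motion '[0.018,-0.04,0,0.006,0,0,0,0.05,0,0,0,0,0.05,0,0,0,0,0.004,0,0,0,0,0,0,0]'

```text
clock: 2.6
eef_pos: [0.5062, 0.0932, 0.1325]
eef_rot: [3.137, -0.164, 0.001]
ft_force: [0.6, -0.4, 0.1]
opening: 0.0005
```

```bash
python3 -c "
from h import *
s,R=st();print(s['clock'],tog(s['eef_pos']),turn(),s['ft_force'])
a=grab('top');b=grab('side')
A=cv2.resize(a['color'][92:202,255:380],(400,352),interpolation=3);B=cv2.resize(b['color'][150:260,200:325],(400,352),interpolation=3)
cv2.imwrite('pics/c1.png',np.hstack([A,B])[...,::-1])"
```

```text
2.6 [-74.4  -4.   32.5] -0.0074 [ 0.55120592 -0.38442126  0.11753507]
```

View pics/c1.png

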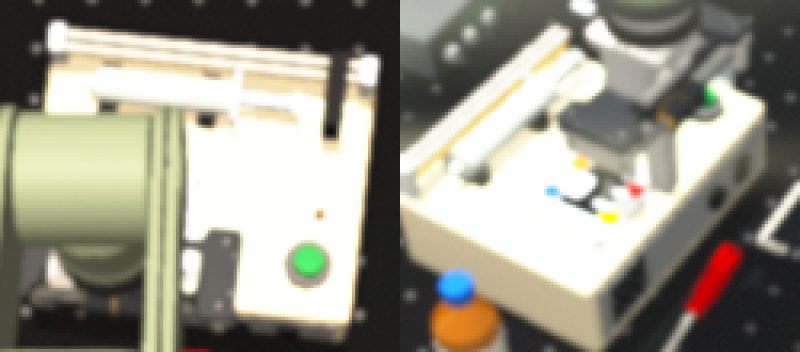

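Request:
drive_tool --motion '[0.01,-0.004,0.002,-0.007,0,0.01,0,0,0,0,0.01,0,0,0,0,0.005,0,0,0,0,0,0,0,0,0]'

```text
clock: 3.32
eef_pos: [0.5413, 0.0947, 0.1292]
eef_rot: [-3.138, 0.151, 0.0]
ft_force: [-1.0, 1.4, -0.1]
opening: 0.0007
```

Request:
drive_tool --motion '[0.005,0,0,0,0,0.004,0,0,0,0,0.002,0,0,0,0]'

```text
clock: 3.7
eef_pos: [0.5522, 0.0935, 0.1295]
eef_rot: [3.138, -0.151, 0.0]
ft_force: [-1.8, 0.5, 2.3]
opening: 0.0004
```

```bash
cat > v.py <<'E'
from h import *
import sys
s,R=st();print(s['clock'],tog(s['eef_pos']),'turn',turn(),'force(gate)',(s['ft_force']@Rg).round(1))
if len(sys.argv)>1:
    b=grab('side');B=cv2.resize(b['color'][170:230,225:305],(800,600),interpolation=3)
    cv2.imwrite('pics/'+sys.argv[1],B[...,::-1])
    for g in([0,20,0],[0,0,0],[15.5,18,0],[0,39,46],[32,38,41],[0,0,53]): print(g,((proj(b,tow(g))[0]-[225,170])*10).round())
E
python3 v.py c2.png
```

```text
3.7 [-28.6   0.8  29.5] turn 0.0008 force(gate) [-1.8  0.3  2.3]
[0, 20, 0] [318. 433.]
[0, 0, 0] [361. 390.]
[15.5, 18, 0] [279. 408.]
[0, 39, 46] [260. 358.]
[32, 38, 41] [171. 327.]
[0, 0, 53] [343. 255.]
```

View pics/c2.png

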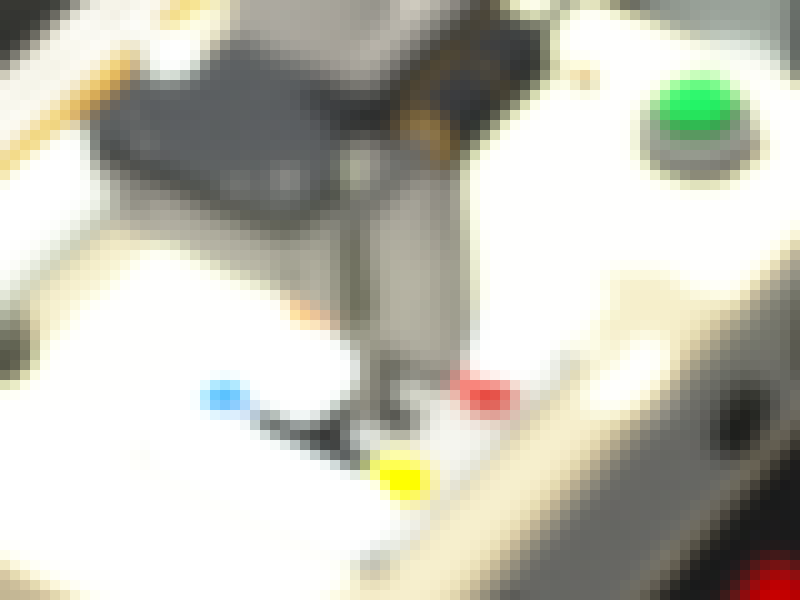

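Stem foot at about (365,390) matches the lane middle predicted at (361,390). The black parking slot now shows in front of it at (395,415), so the lever has moved. A few mm more to centre it in the lane.

Request:
drive_tool --motion '[0.003,0,0,0,0,0.002,0,0,0,0,0.001,0,0,0,0,0,0,0,0,0]'

```text
clock: 4.25
eef_pos: [0.5581, 0.093, 0.1295]
eef_rot: [3.138, -0.151, 0.0]
ft_force: [-1.6, 0.9, 1.4]
opening: 0.0003
```

```bash
python3 v.py
```

```text
4.25 [-22.7   0.8  29.5] turn 0.0008 force(gate) [-1.7  0.8  1.4]
```

Request:
drive_tool --motion '[-0.025,0,0,0,0,0,0.046,0,0,0,0.025,0,0,0,0,0.022,0,0,0,0,0,0,0,0,0]'

```text
clock: 4.88
eef_pos: [0.5769, 0.0445, 0.1296]
eef_rot: [3.138, -0.152, 0.003]
ft_force: [-0.4, 0.4, -0.3]
opening: 0.0005
```

```bash
python3 v.py c3.png
```

```text
4.875 [  0.7 -45.6  29.6] turn 0.0001 force(gate) [-0.4  0.4 -0.3]
[0, 20, 0] [318. 433.]
[0, 0, 0] [361. 390.]
[15.5, 18, 0] [279. 408.]
[0, 39, 46] [260. 358.]
[32, 38, 41] [171. 327.]
[0, 0, 53] [343. 255.]
```

View pics/c3.png

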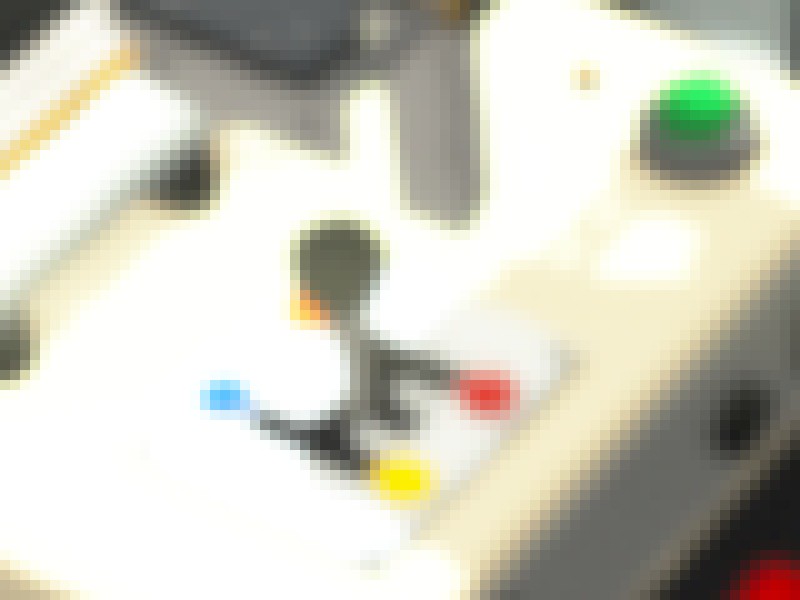

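The knob at (340,258) matches the lane-middle prediction of (343,255). Next, push it left along the lane.

Request:
drive_tool --motion '[0,-0.012,0,0,0,0,-0.01,0,0,0,0,-0.01,0,0,0,0,-0.008,0,0,0,0,0,0,0,0]'

```text
clock: 5.55
eef_pos: [0.5792, 0.0861, 0.1294]
eef_rot: [-3.137, 0.149, -0.0]
ft_force: [-0.1, 0.3, 1.4]
opening: 0.0006
```

Request:
drive_tool --motion '[0,-0.007,0,0,0,0,-0.005,0,0,0,0,-0.004,0,0,0,0,0,0,0,0]'

```text
clock: 6.05
eef_pos: [0.5806, 0.1013, 0.1293]
eef_rot: [-3.137, 0.151, 0.001]
ft_force: [-0.3, 0.1, 0.8]
opening: 0.0006
```

```bash
python3 v.py
```

```text
6.05 [-1.1 11.2 29.3] turn 0.001 force(gate) [-0.3  0.1  0.8]
```

Request:
drive_tool --motion '[0,0.015,0,0,0,-0.045,0,0,0,0,0,-0.042,0,0,0,0,0,0,0,0]'

```text
clock: 6.55
eef_pos: [0.5384, 0.1332, 0.13]
eef_rot: [-3.137, 0.148, -0.002]
ft_force: [-0.1, -0.0, 0.5]
opening: 0.0004
```

```bash
python3 v.py c4.png
```

```text
6.55 [-46.1  38.9  30. ] turn 0.0029 force(gate) [-0.  -0.1  0.5]
[0, 20, 0] [318. 433.]
[0, 0, 0] [361. 390.]
[15.5, 18, 0] [279. 408.]
[0, 39, 46] [260. 358.]
[32, 38, 41] [171. 327.]
[0, 0, 53] [343. 255.]
```

View pics/c4.png

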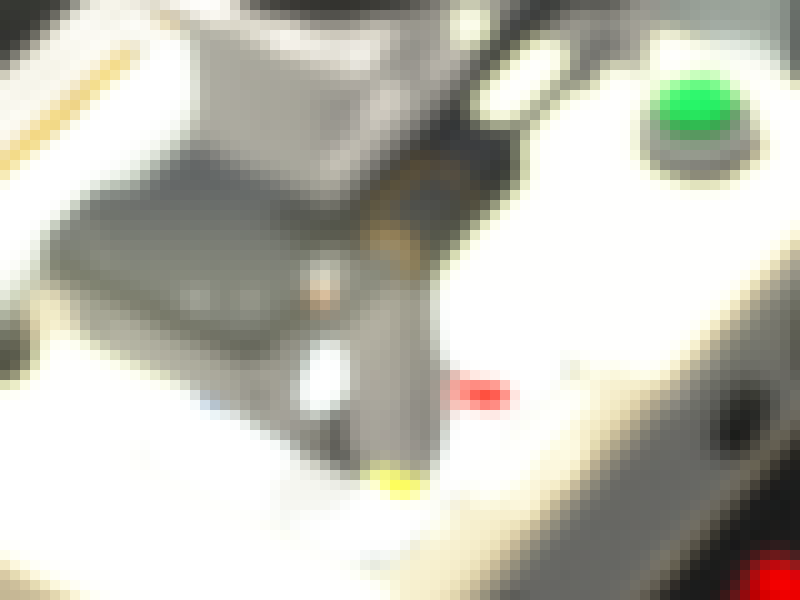

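The gripper body hides the knob here, but the finger is in front of it at (400,470). I push rearward in small steps and watch the force.

Request:
drive_tool --motion '[0.012,0,0,0,0,0.009,0,0,0,0,0.004,0,0,0,0,0.003,0,0,0,0,0,0,0,0,0]'

```text
clock: 7.22
eef_pos: [0.5664, 0.1291, 0.1292]
eef_rot: [3.138, -0.151, -0.001]
ft_force: [-1.3, -0.5, 0.3]
opening: 0.0001
```

Request:
drive_tool --motion '[0.003,0,0,0,0,0.003,0,0,0,0,0,0,0,0,0]'

```text
clock: 7.6
eef_pos: [0.5727, 0.1287, 0.1295]
eef_rot: [3.138, -0.151, 0.001]
ft_force: [-1.8, 0.1, 1.2]
opening: 0.0006
```

Request:
drive_tool --motion '[0.004,0,0,0,0,0.004,0,0,0,0,0.003,0,0,0,0]'

```text
clock: 7.98
eef_pos: [0.5835, 0.1276, 0.1293]
eef_rot: [3.138, -0.151, -0.0]
ft_force: [-1.7, -0.7, 0.3]
opening: 0.0003
```

```bash
python3 v.py
```

```text
7.975 [-0.7 37.7 29.3] turn 0.0007 force(gate) [-1.6 -0.9  0.3]
```

Request:
drive_tool --motion '[0.004,0,0,0,0,0.003,0,0,0,0,0.001,0,0,0,0,0,0,0,0,0]'

```text
clock: 8.48
eef_pos: [0.5911, 0.127, 0.1291]
eef_rot: [-3.138, 0.151, 0.001]
ft_force: [-2.8, -0.1, -2.2]
opening: 0.0002
```

Request:
drive_tool --motion '[0.001,0,0,0,0,0.001,0,0,0,0,0,0,0,0,0]'

```text
clock: 8.85
eef_pos: [0.5933, 0.1269, 0.1295]
eef_rot: [-3.138, 0.151, -0.0]
ft_force: [-2.4, 0.5, -1.7]
opening: 0.0005
```

Request:
drive_tool --motion '[-0.03,0,0,0,0,0,0,-0.045,0,0,0,0.06,0,0,0,0,0.06,0,0,0,0,0.06,0,0,0]'

```text
clock: 9.48
eef_pos: [0.5478, -0.0514, 0.1762]
eef_rot: [3.137, -0.149, 0.009]
ft_force: [2.1, -0.0, -0.1]
opening: 0.0004
```

Request:
drive_tool --motion '[0,0,0,0,0,0,0,0,0,0]'

```text
clock: 9.72
eef_pos: [0.5472, -0.0496, 0.1753]
eef_rot: [-3.138, 0.152, -0.004]
ft_force: [0.8, 0.9, -0.6]
opening: 0.0005
```

```bash
sed -i 's/^    for g/    print("knob",shift([-21,-145,30]));\n    for g/' v.py; python3 v.py c5.png
```

```text
9.725 [ -19.7 -142.2   75.3] turn -0.0 force(gate) [ 0.7  1.  -0.6]
knob [-0.0011  0.0036  0.0451]
[0, 20, 0] [318. 433.]
[0, 0, 0] [361. 390.]
[15.5, 18, 0] [279. 408.]
[0, 39, 46] [260. 358.]
[32, 38, 41] [171. 327.]
[0, 0, 53] [343. 255.]
```

View pics/c5.png

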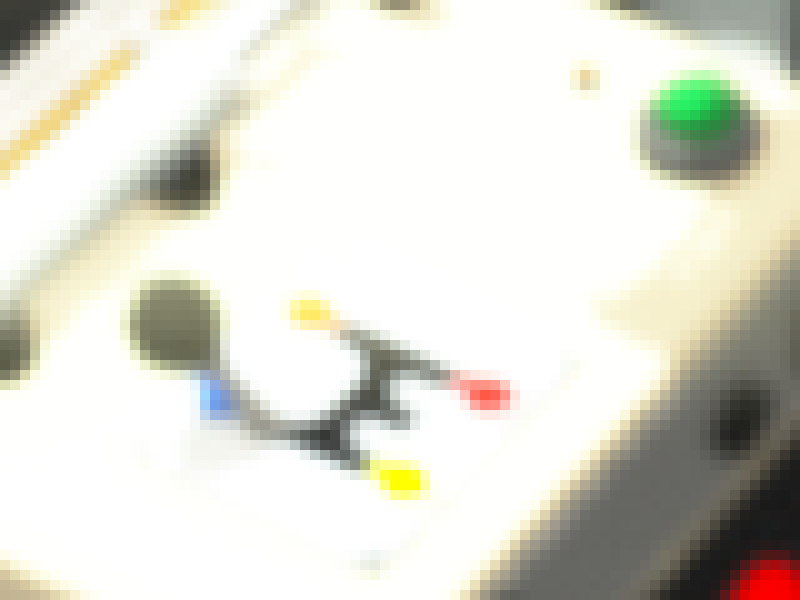

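The knob at (174,325) matches home at (171,327), so the lever is home in the blue slot. Now the button.

Request:
drive_tool --motion '[-0.001,0.003,0.03,0,0,0,0,0.026,0,0,0,0,0,0,0]'

```text
clock: 10.15
eef_pos: [0.5436, -0.0503, 0.1168]
eef_rot: [-3.137, 0.147, 0.006]
ft_force: [-0.5, -0.0, 0.9]
opening: 0.0005
```

Request:
drive_tool --motion '[0,0,0.004,0,0,0,0,0.003,0,0,0,0,0.002,0,0,0,0,0,0,0]'

```text
clock: 10.65
eef_pos: [0.5461, -0.0518, 0.1112]
eef_rot: [-3.137, 0.151, -0.004]
ft_force: [-1.4, 3.7, 7.0]
opening: 0.0002
```

```bash
python3 v.py
```

```text
10.65 [ -20.6 -144.5   11.2] turn 0.0008 force(gate) [-1.7  3.5  7. ]
```

Request:
drive_tool --motion '[0,0,0.001,0,0,0,0,0,0,0]'

```text
clock: 10.9
eef_pos: [0.5461, -0.0518, 0.1111]
eef_rot: [-3.137, 0.151, -0.004]
ft_force: [-3.5, 3.5, 11.7]
opening: 0.0005
```

Request:
drive_tool --motion '[0,0,0.001,0,0,0,0,0,0,0]'

```text
clock: 11.15
eef_pos: [0.5462, -0.0518, 0.111]
eef_rot: [-3.137, 0.151, -0.005]
ft_force: [-5.4, 3.8, 15.3]
opening: 0.0007
```

```bash
python3 -c "
from h import *
a=grab('top');b=grab('side')
A=cv2.resize(a['color'][145:205,320:380],(400,400),interpolation=3);B=cv2.resize(b['color'][140:200,265:325],(400,400),interpolation=3)
cv2.imwrite('pics/c6.png',np.hstack([A,B])[...,::-1])
for z in (12,6,13,11.2,0): print(z,(proj(a,tow([-20.6,-144.5,z]))[0]-[320,145])*6.667,(proj(b,tow([-20.6,-144.5,z]))[0]-[265,140])*6.667+[400,0])"
```

```text
12 [205.45393497 185.18056299] [598.33773354 263.42282036]
6 [204.87297555 188.75267693] [598.82435383 273.33935096]
13 [205.55129906 184.58190564] [598.25632492 261.76384509]
11.2 [205.37615473 185.65880618] [598.40279746 264.74871742]
0 [204.2974885 192.2911432] [599.30785636 283.19234677]
```

View pics/c6.png

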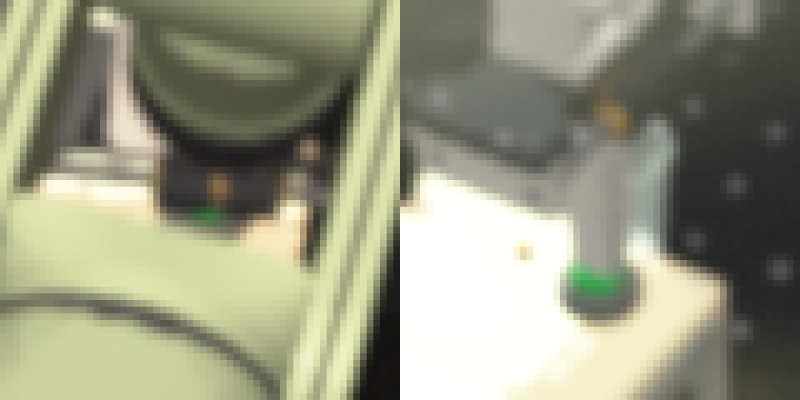

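The force rises hard at z=0.111 m, while a full press should bottom out at about 0.107. I release in small steps and read the spring curve, to tell a bottomed button from an obstruction.

Request:
drive_tool --motion '[0,0,-0.003,0,0,0,0,0,0,0]'

```text
clock: 11.5
eef_pos: [0.5462, -0.0524, 0.1117]
eef_rot: [3.138, -0.151, 0.005]
ft_force: [1.3, 2.3, 3.2]
opening: 0.0005
```

Request:
drive_tool --motion '[0,0,-0.0015,0,0,0,0,0,0,0]'

```text
clock: 11.75
eef_pos: [0.5457, -0.0527, 0.1123]
eef_rot: [3.138, -0.151, 0.003]
ft_force: [2.1, 2.1, 3.4]
opening: 0.0005
```

Request:
drive_tool --motion '[0,0,-0.0015,0,0,0,0,0,0,0]'

```text
clock: 12.0
eef_pos: [0.5451, -0.0528, 0.1135]
eef_rot: [3.137, -0.151, 0.001]
ft_force: [1.4, -0.3, 3.2]
opening: 0.0002
```

Request:
drive_tool --motion '[0,0,-0.0015,0,0,0,0,0,0,0]'

```text
clock: 12.25
eef_pos: [0.5446, -0.0528, 0.1148]
eef_rot: [3.137, -0.151, -0.001]
ft_force: [1.4, -1.1, 1.7]
opening: 0.0007
```

Request:
drive_tool --motion '[0,0,-0.002,0,0,0,0,0,0,0]'

```text
clock: 12.5
eef_pos: [0.5442, -0.0525, 0.1166]
eef_rot: [3.138, -0.151, -0.002]
ft_force: [-0.1, 0.1, 0.8]
opening: 0.0006
```

The force falls smoothly from about 3.3 N to 0.8 N between 0.112 and 0.117 m. That is a ~4 N spring over ~6 mm with a hard stop at the bottom, so the button was fully pressed and my absolute z is about 4 mm off. I rise clear and check.

Request:
drive_tool --motion '[0,0,-0.03,0,0,0,0,-0.05,0,0,0,0.05,-0.02,0,0,-0.04,0.05,0,0,0,-0.04,0.05,0,0,0]'

```text
clock: 13.12
eef_pos: [0.4512, -0.1924, 0.2164]
eef_rot: [-3.137, 0.149, 0.003]
ft_force: [0.5, -0.6, -0.2]
opening: 0.0006
```

Request:
drive_tool --motion '[-0.04,0.05,0,0,0,0,0.06,0,0,0,0,0.06,0,0,0,0,0,0,0,0,0,0,0,0,0]'

```text
clock: 13.75
eef_pos: [0.3972, -0.355, 0.2158]
eef_rot: [-3.135, 0.152, 0.003]
ft_force: [0.1, 1.1, -0.1]
opening: 0.0008
```

```bash
python3 -c "
from h import *
import pickle
a=grab('top');b=grab('side');a0,b0=pickle.load(open('im0.pkl','rb'))
A=cv2.resize(a['color'][92:202,255:380],(400,352),interpolation=3);B=cv2.resize(b['color'][150:260,190:325],(400,326),interpolation=3)
cv2.imwrite('pics/c7.png',np.hstack([A,cv2.copyMakeBorder(B,0,26,0,0,0)])[...,::-1])
cv2.imwrite('pics/f.png',np.hstack([cv2.resize(a['color'],(400,250)),cv2.resize(b['color'],(400,250))])[...,::-1])
hv=cv2.cvtColor(b['color'],cv2.COLOR_RGB2HSV)[160:200,270:320];m=(abs(hv[...,0].astype(int)-65)<20)&(hv[...,1]>130)&(hv[...,2]>70)
print('green',m.sum(),np.argwhere(m).mean(0)+[160,270])
for n,i,j,c in(('top',a0,a,4),('side',b0,b,4)):
    d=cv2.absdiff(i['color'],j['color']).max(2)
    k,l,s,ce=cv2.connectedComponentsWithStats((cv2.GaussianBlur(d,(3,3),0)>45).astype(np.uint8))
    print(n,[(tuple(ce[q].round().astype(int)),int(s[q,4])) for q in range(1,k) if s[q,4]>8])
print(manip.state()['eef_pos'])"
```

```text
green 27 [180.25925926 294.14814815]
top [((np.int64(286), np.int64(147)), 178), ((np.int64(488), np.int64(254)), 16077), ((np.int64(296), np.int64(171)), 176), ((np.int64(523), np.int64(233)), 37), ((np.int64(262), np.int64(356)), 5837), ((np.int64(325), np.int64(304)), 9), ((np.int64(325), np.int64(319)), 1386), ((np.int64(633), np.int64(323)), 26), ((np.int64(539), np.int64(373)), 10840), ((np.int64(349), np.int64(369)), 2038), ((np.int64(319), np.int64(346)), 23), ((np.int64(318), np.int64(366)), 274), ((np.int64(304), np.int64(387)), 135), ((np.int64(638), np.int64(396)), 20)]
side [((np.int64(393), np.int64(10)), 814), ((np.int64(423), np.int64(88)), 2892), ((np.int64(478), np.int64(0)), 9), ((np.int64(544), np.int64(14)), 356), ((np.int64(476), np.int64(9)), 39), ((np.int64(488), np.int64(42)), 1153), ((np.int64(377), np.int64(29)), 66), ((np.int64(514), np.int64(23)), 13), ((np.int64(470), np.int64(44)), 87), ((np.int64(381), np.int64(75)), 1604), ((np.int64(473), np.int64(54)), 12), ((np.int64(465), np.int64(85)), 553), ((np.int64(482), np.int64(90)), 331), ((np.int64(407), np.int64(122)), 203), ((np.int64(455), np.int64(105)), 13), ((np.int64(453), np.int64(139)), 1374), ((np.int64(418), np.int64(178)), 264), ((np.int64(401), np.int64(159)), 9), ((np.int64(463), np.int64(188)), 1261), ((np.int64(531), np.int64(188)), 172), ((np.int64(243), np.int64(204)), 114), ((np.int64(266), np.int64(201)), 98), ((np.int64(483), np.int64(205)), 69), ((np.int64(528), np.int64(218)), 549), ((np.int64(402), np.int64(205)), 33), ((np.int64(435), np.int64(237)), 1993), ((np.int64(274), np.int64(214)), 19), ((np.int64(456), np.int64(298)), 708), ((np.int64(458), np.int64(310)), 60)]
[ 0.39782178 -0.3543968   0.21636852]
```

View pics/c7.png

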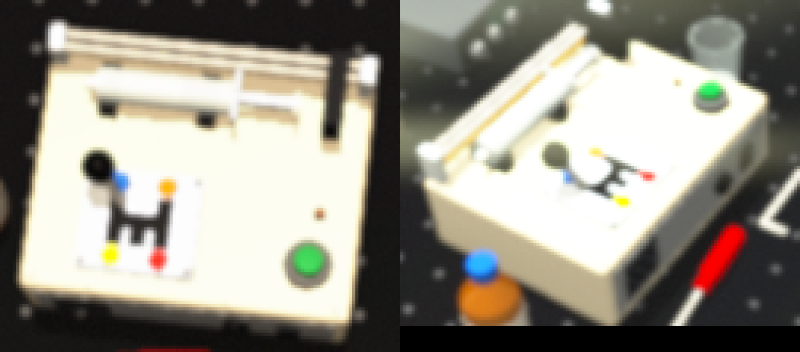

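View pics/f.png

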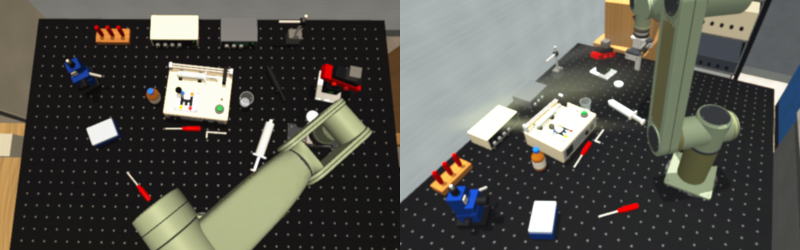

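The knob is at crop (98,166) beside the blue disc at (121,183), the button is up, and the syringe and bystanders have not changed. One number check, then I hand in.

```bash
python3 -c "
from h import *
import pickle
a,b=pickle.load(open('im0.pkl','rb'))
k=tog(onz(a,255+98/3.2,92+166/3.2,.141)); print('knob',k,'stem~',k[:2]/2.06, 'dist',np.hypot(*(k[:2]/2.06-[32,20])))
if k[0]>27: print(manip.finish_job())"
```

```text
knob [30.9 33.7 41. ] stem~ [15.        16.3592233] dist 17.385489782349918
the job is handed in; nothing more can be done
None
```

I pushed the lever with shut fingertips out of parking, left along the lane and rearward home into the blue (rear-left) slot. Then I pressed the green button, let it come up again, moved the arm clear and handed the job in at about 14 s.

**Lever:** the last check puts the stem about 17.4 mm from the blue disc (limit 20.5). Wrist force stayed under about 4 N in every reading while pushing the lever.

**Button:** it measures back in its starting position, so it is up. I had no direct reading of its stroke. The press stopped hard at TCP z 0.111 m, not the 0.107 m I expected. The force on release fell like a 4 N spring over about 6 mm, so I took it as fully pressed with a z offset of about 4 mm. The picture taken during the press could not settle it. The press peaked at about 15 N downward.

**Surroundings:** the final images show no change at the syringe or at the bystanders in clear view. The arm hides the dish in part in the last top view, but it shows in the side view, and the arm never went down near it.

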